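# Fetch the snap cap from its bayonet keeper and press it home on the hub

### The job

The black snap cap with the wing grip is locked in the grey bayonet keeper: turn it anticlockwise (seen from above) until it comes free, lift it out, and press it down over the stud of the upright wheel hub until it clicks. Keep pressing after the click so that the cap sits square on the hub's rubber seal, and finish while still holding the cap and pressing it down with about 10 N; leave the other things on the bench where they are.

Things in the scene. Friction and masses are not known exactly. Their poses are not given: they have to be found in the camera images.
- cap: Loose black plastic snap cap, 40 to 85 g: round ribbed skirt 40 mm wide, closed top 32.5 mm above its underside, hollow below (bore 30 mm). On top a wing grip (upright fin) 36 mm long along the cap's x, 12 mm thick along its y, from 32 to 59 mm above the underside. Two bayonet lugs at the bottom along +x and -x (5 mm tall, 10 mm wide, 52 mm over the tips). Origin: centre of the underside; z up.
- cap_grip (a point): Point on the cap's axis 53 mm above its underside: put the TCP here to grip the wing across its 12 mm from above (the fingertips then end just above the cap's top).
- cap_bead (a point): Centre of the rounded snap bead inside the cap's bore, 6 mm above its underside; the opening through it is 19 mm wide.
- keeper: Grey plastic bayonet keeper, fixed: round base 84 mm wide, rim 68 mm wide outside, 56 mm inside, 21 mm high in all. Two tabs on its +x and -x sides, each reaching 30 degrees either side of that axis and in to 21.5 mm from the centre, hold the lugs down. The parked cap's wing (and lugs) lies along the keeper's x axis within 0.2 rad. Origin: centre of the underside, on the bench; z up.
- keeper_floor (a point): Centre of the keeper's floor, 10 mm above the bench, where the parked cap's underside stands. Its lugs are clear of the tabs when the cap's yaw relative to the keeper is 0.8 to 1.3 rad anticlockwise (aim at 1.07; half turns alike); stops end the turn at about 1.36 and, the other way, at about -0.3. Free, it lifts straight up and is clear when raised 20 mm.
- hub: Wheel hub, fixed upright in a dark round foot 88 mm wide. Aluminium flange 54 mm wide, top 42 mm above the bench; on it the black seal, and through that a steel stud 16 mm thick, tapering from 62 mm up to its 6 mm wide tip at 69 mm. Four small sprung balls stand out of the stud (24 mm over them) 59 mm above the bench: the cap's bead snaps over them, at any yaw. Origin: centre of underside; z up.
- hub_seat (a point): Top of the free seal on the stud's axis, 48 mm above the bench: where the centre of the cap's underside goes. With the underside 10 mm above it the bead meets the balls; the push rises to about 10 N (8 to 14) at 7 to 9 mm; about 5 to 6 mm above it comes the click, and the balls then draw the cap down (up to 9 N) to just above the seal, where that pull ends.
- seal: Black rubber seal, a ring 39 mm wide and 6 mm thick round the foot of the stud, which carries the cap's underside. It gives like a spring, 3 N per mm up to 4 mm (12 N), then is hard. Origin: centre of its underside, 42 mm above the bench when free.
- jar_balls: Bystander: small clear jar of parts with a white lid, 56 mm wide, 76 mm tall. Origin under its centre.
- bearing_cup: Bystander: silver stepped bearing cup, 45 mm wide, 19 mm tall. Origin under its centre.
- rubber_cap: Bystander: plain black rubber end cap, 31 mm wide, 11 mm tall, no grip. Origin under its centre.
- cap_lug (a point): Tip of the cap's lug on its own +x side, 26 mm from the cap's axis and 3 mm above its underside; parked, it lies under the tab on the keeper's +x side.
Mind the look-alikes: they are no part of the job. Of the things that look like the cap, the larger one is meant. Leave any green look-alike of the keeper alone.

How it is judged:
By the outcome, as a careful person would: the job done as asked, in the order asked, and still so for the second after the job is handed in, while the arm keeps its last pose, push and grip.
It also fails if it takes over 45 s, if anything falls off the work surface, if the arm or the gripper's body presses on something with over 40 N, if the wrist force passes 120 N, or if a joint passes its speed limit or range.

### The arm

A 7-joint arm with a two-finger parallel gripper is mounted at the origin on a cart in front of the work surface, level with it; the furniture and walls round the work are solid. World frame = base frame: x ahead of the robot, y to its left, z up, the work surface at z = 0. Lengths are in m, angles in rad, forces in N, time in s.
With the tool pointing down it reaches from about 0.425 to 0.875 m from the base axis. Payload 4.7 kg.
Tool frame: the origin (TCP) lies between the finger pads, 19 mm behind the fingertips; this is the grasp point; z points along the fingers, y is the line along which they close (so a half turn about z gives the same grasp; the last joint's range is limited). The gripper opens to 87 mm and grips with 3 to 60 N. Pads are 19 mm wide; open, the fingers measure 117 mm over their backs; the gripper's body (75 mm by 190 mm) begins 51 mm behind the grasp point.
Start: joints at [-1.116, 0.321, -0.07, 1.45, 0.023, 1.371, -0.057], TCP at [0.277, 0.588, 0.241] pointing down, gripper open.
Joint ranges: [-2.86, 2.86], [-0.3, 2.09], [-1.38, 1.24], [0.06, 2.45], [-1.56, 4.7], [0.09, 2.05], [-2.69, 2.69]. Speed limits (rad/s): [2.57, 2.57, 3.14, 3.14, 3.14, 3.14, 3.14].

### API

Orientations are given as a rotation vector (axis times angle).
In Python, from bench import ctrl gives the robot as it stands. The module is installed in compiled form; this text tells all that it offers.
- The arm moves only by the shell command python3 -m handwheel 'ROWS' [FORCE]. ROWS is JSON, a list of rows, each a list of 7 numbers: the finger opening in m, from 0 to 0.087, then the shift along the tool's x, y, z in m, then the turn, a rotation vector about the tool's x, y, z in degrees. A call has 1 to 12 rows; each row shifts and turns the commanded pose from where the row before left it, along the tool's axes as they then stand; what a row does not reach is not made up. A row lasts 1/8 s, in which the tool goes at most 62.5 mm and 10.7 degrees, less where a joint would pass 70% of its speed; a pose out of reach is approached as far as the arm can. A call is refused whole if a number of a shift passes 0.0625 or a number of a turn 10.7, either way. A call with a gripper value outside its range is refused whole. The fingers move at their own pace and stop on an object; FORCE is the grip in N (left out, the last holds). Time passes only in rows, so rows that do not move let the fingers close. It gives the time, the measured TCP pose, the force, the opening and the grip force at its end, in the units of the state.
- ctrl.get_state(): the state, without advancing time (a new reading comes with each control period).
- ctrl.get_image(name): name is "scene" or "top" or "wrist"; returns (picture, depth): 480x640x3 uint8, blue, green, red; 480x640 float32, m along the optical axis (not along the pixel's ray), 0 where there is no reading.
- ctrl.camera_info(name): a dict with "intrinsics" (3x3 intrinsics, pixels), "R" (3x3) and "t" (3): a world point X has camera coordinates R X + t. Camera axes: x right, y down, z forward; pixel columns grow to the right and rows downward; lengths in m; the calibration is good to about 2 mm. The wrist camera is an equidistant fisheye: a pixel r from the principal point sees the ray r / f radians off the axis. A picture is of the moment at which its call begins: read the wrist's pose just before it. camera_info takes no time and is no camera call; for the wrist camera it gives the pose at the moment of the call.
- ctrl.close_job(): hands the job in; it is judged then, once.
The state is a dict: "time": time; "joint_positions": joint angles; "qd": joint speeds; "joint_torque": joint torques, N m; "position": TCP position; "tool_rot": TCP orientation; "ft_force": force on the tool from outside, world axes, zero at the start; "torque": the same for the moment, N m; "grip_width": opening from 0.0 (shut) to 1.0 (fully open); "grip_force": force on a finger pad.
Only numpy, scipy, OpenCV 4.12 (cv2) and the standard library are available. Lean on these libraries where they do the work, as an engineer would, in place of code of your own. Each camera call takes 0.05 s, during which the arm holds its last target. There are 200 camera calls.

## Working session

There is one attempt and no reset: what is moved stays moved. The work goes in short steps, Python scripts to look and compute and a shell command to move; the robot and the scene stay as the last step left them, time stands still between calls to the robot, and variables do not carry over. Pictures are saved under pics/ and viewed, at most 10 in all, crops included, and the job is handed in when it is done.

```bash
mkdir -p pics && python3 - <<'E'
from bench import ctrl
import cv2,numpy as np
s=ctrl.get_state();print(s)
for n in("top","scene"):
    im,d=ctrl.get_image(n);cv2.imwrite(f"pics/{n}0.png",im);np.save(f"pics/{n}0.npy",d)
    c=ctrl.camera_info(n);print(n,c)
E
```

```text
{'time': 0.0, 'joint_positions': array([-1.11589013,  0.32181421, -0.07010971,  1.45165462,  0.02261608,
        1.37080631, -0.05687903]), 'qd': array([ 0.00048437, -0.00031188,  0.00106774,  0.00040732,  0.00127272,
       -0.00087265, -0.00054203]), 'joint_torque': array([ 4.83951280e-04, -4.91290462e+01, -4.03188486e-01, -3.12530494e+01,
       -6.38201111e-02,  4.35544678e-02,  1.87063738e-04]), 'position': array([0.27715037, 0.58738481, 0.24017763]), 'tool_rot': array([-6.86636694e-01, -3.06531836e+00,  2.93608009e-03]), 'ft_force': array([-0.43168135,  0.33059733, -0.70812611]), 'torque': array([-1.12887371e-03,  9.77067495e-05, -1.81498651e-02]), 'grip_force': 0.0, 'grip_width': 1.0014308963806857}
top {'intrinsics': array([[473.03625109,   0.        , 324.57602287],
       [  0.        , 473.03625109, 244.18476993],
       [  0.        ,   0.        ,   1.        ]]), 'R': array([[ 0.02511893, -0.99950962,  0.01869669],
       [-0.98742063, -0.02772697, -0.15566539],
       [ 0.15610746, -0.01455135, -0.98763289]]), 't': array([-0.0639954 ,  0.56151564,  0.83095311])}
scene {'intrinsics': array([[491.45210352,   0.        , 321.97873079],
       [  0.        , 491.45210352, 241.79692266],
       [  0.        ,   0.        ,   1.        ]]), 'R': array([[ 0.66114819, -0.75016367,  0.01172753],
       [-0.46183249, -0.41925019, -0.78162653],
       [ 0.5912646 ,  0.51135481, -0.62363646]]), 't': array([-0.4016909 ,  0.27861174,  0.63281291])}
```

View pics/top0.png

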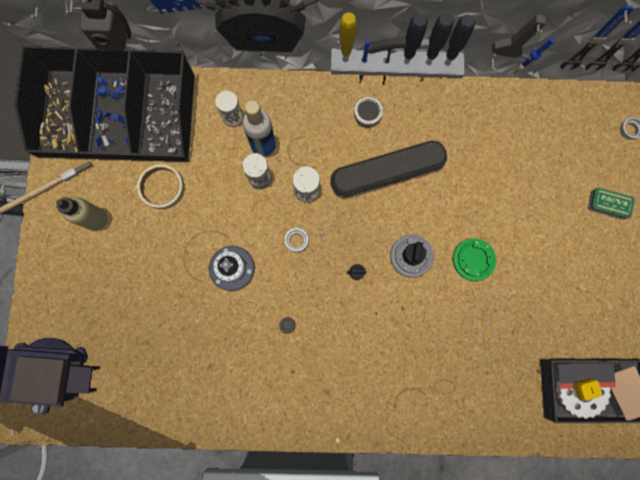

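View pics/scene0.png

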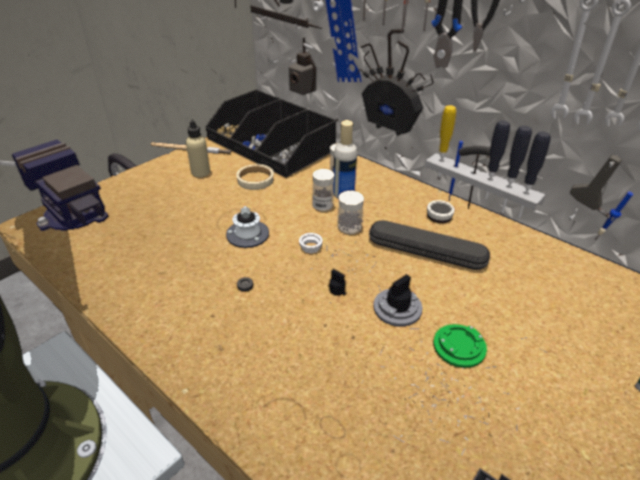

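The top view shows these candidates:
- Large winged cap in the grey keeper at (412,255). This is the one I want.
- Small winged look-alike at (357,271).
- Plain rubber cap at (288,325).
- Green keeper look-alike at (475,259).
- Hub at (231,267).

Next I'll measure the cap and hub from depth and check my choice in a close crop.

```bash
cat > h.py <<'E'
import numpy as np,cv2
from bench import ctrl
def cloud(d,c):
    K=c["intrinsics"];v,u=np.mgrid[:480,:640]
    p=np.stack([(u-K[0,2])/K[0,0]*d,(v-K[1,2])/K[1,1]*d,d],-1)
    return (p-c["t"])@c["R"]   # R^T(p-t)
def ray(u,v,c,z):
    K=c["intrinsics"];r=np.array([(u-K[0,2])/K[0,0],(v-K[1,2])/K[1,1],1])@c["R"]
    o=-c["R"].T@c["t"];return o+r*(z-o[2])/r[2]
E
python3 - <<'E'
from h import *
px={"top":{"cap":(412,255),"small":(357,271),"hub":(231,267)},"scene":{"cap":(398,300),"small":(337,284),"hub":(247,228)}}
tiles=[]
for n in px:
    im=cv2.imread(f"pics/{n}0.png");d=np.load(f"pics/{n}0.npy");c=ctrl.camera_info(n);P=cloud(d,c)
    for o,(u,v) in px[n].items():
        w=np.zeros((480,640),bool);w[v-34:v+35,u-34:u+35]=1;w&=d>0
        q=P[w];print(n,o,"bench z",np.median(q[:,2]).round(4),"max z",q[:,2].max().round(4))
        for lo,hi in((.004,.012),(.015,.03),(.03,.05),(.055,.08)):
            m=q[(q[:,2]>lo)&(q[:,2]<hi)]
            if len(m)>4:
                e=m[:,:2]-m[:,:2].mean(0);_,s,V=np.linalg.svd(e,full_matrices=False)
                print("  ",lo,hi,len(m),"mid",((m.min(0)+m.max(0))/2)[:2].round(4),"mean",m.mean(0).round(4),"size",np.ptp(m,axis=0)[:2].round(3),"yaw",np.arctan2(V[0,1],V[0,0]).round(3), s.round(3))
        if o!="small":tiles.append(cv2.resize(im[v-34:v+35,u-34:u+35],(400,300) if 0 else (300,300),interpolation=cv2.INTER_CUBIC))
cv2.imwrite("pics/crop.png",np.vstack([np.hstack(tiles[:2]),np.hstack(tiles[2:])]))
E
```

```text
top cap bench z 0.0009 max z 0.0718
   0.004 0.012 545 mid [ 0.5564 -0.2183] mean [ 0.5482 -0.2149  0.0093] size [0.12  0.122] yaw 1.095 [0.635 0.588]
   0.015 0.03 442 mid [ 0.5518 -0.218 ] mean [ 0.548  -0.2149  0.0194] size [0.068 0.068] yaw 2.915 [0.447 0.4  ]
   0.03 0.05 231 mid [ 0.5516 -0.2175] mean [ 0.5492 -0.2136  0.0415] size [0.04  0.039] yaw 1.273 [0.18  0.153]
   0.055 0.08 158 mid [ 0.5511 -0.2176] mean [ 0.5507 -0.2168  0.0672] size [0.036 0.015] yaw 2.99 [0.133 0.047]
top small bench z 0.0002 max z 0.0474
   0.004 0.012 64 mid [ 0.5221 -0.114 ] mean [ 0.5248 -0.1287  0.0058] size [0.128 0.129] yaw -1.058 [0.377 0.21 ]
   0.015 0.03 116 mid [ 0.5162 -0.1108] mean [ 0.5149 -0.1101  0.0234] size [0.028 0.028] yaw -3.108 [0.101 0.077]
   0.03 0.05 87 mid [ 0.5164 -0.1118] mean [ 0.516  -0.1115  0.0422] size [0.009 0.026] yaw -1.559 [0.073 0.027]
top hub bench z 0.0012 max z 0.0705
   0.004 0.012 901 mid [0.5209 0.1267] mean [0.5155 0.1228 0.0086] size [0.123 0.122] yaw -3.049 [0.803 0.782]
   0.015 0.03 12 mid [0.5204 0.1243] mean [0.5106 0.1133 0.0161] size [0.061 0.05
[... 891 characters left out ...]
7]
   0.015 0.03 157 mid [ 0.5166 -0.1135] mean [ 0.5116 -0.1164  0.0227] size [0.028 0.029] yaw -1.213 [0.106 0.063]
   0.03 0.05 134 mid [ 0.5187 -0.1124] mean [ 0.5163 -0.1145  0.0396] size [0.013 0.028] yaw -1.5 [0.096 0.031]
scene hub bench z 0.0012 max z 0.0707
   0.004 0.012 522 mid [0.5499 0.1626] mean [0.5105 0.1146 0.0089] size [0.15  0.179] yaw 2.615 [0.611 0.513]
   0.015 0.03 177 mid [0.5152 0.1203] mean [0.5131 0.1188 0.0188] size [0.054 0.059] yaw 2.459 [0.17  0.101]
   0.03 0.05 304 mid [0.52  0.126] mean [0.514  0.1194 0.0448] size [0.053 0.053] yaw 2.479 [0.252 0.194]
   0.055 0.08 71 mid [0.5186 0.1261] mean [0.5172 0.1237 0.0629] size [0.023 0.022] yaw 2.404 [0.041 0.035]
```

View pics/crop.png

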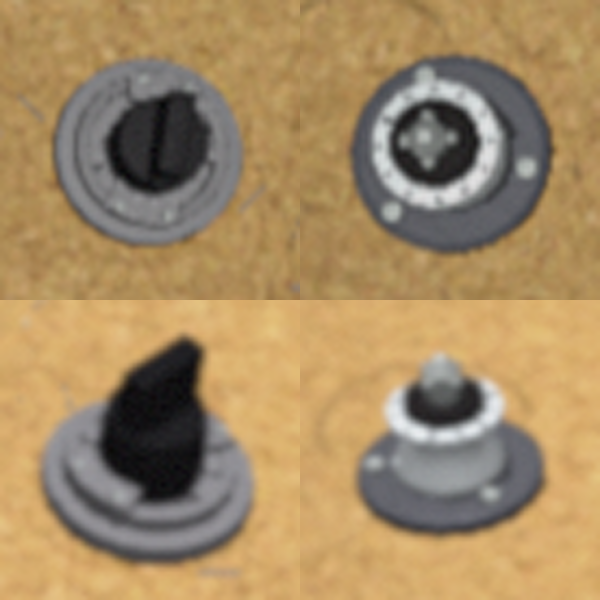

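The crop confirms the choice. The large winged cap is in the grey keeper at (0.5515, -0.218), with a 40 mm skirt and its top at about 0.069. The hub is at (0.518, 0.127), with its tip at about 0.069. Now I'll move above the cap.

```bash
python3 -m handwheel '[[0.087,-0.037,-0.0382,0,0,0,0],[0.087,-0.037,-0.0382,0,0,0,0],[0.087,-0.037,-0.0382,0,0,0,0],[0.087,-0.037,-0.0382,0,0,0,0],[0.087,-0.037,-0.0382,0,0,0,0],[0.087,-0.037,-0.0382,0,0,0,0],[0.087,-0.037,-0.0382,0,0,0,0],[0.087,-0.037,-0.0382,0,0,0,0],[0.087,-0.037,-0.0382,0,0,0,0],[0.087,-0.037,-0.0382,0,0,0,0],[0.087,-0.037,-0.0382,0,0,0,0],[0.087,-0.037,-0.0382,0,0,0,0]]' 30
python3 -m handwheel '[[0.087,-0.037,-0.0382,0,0,0,0],[0.087,-0.037,-0.0382,0,0,0,0],[0.087,-0.037,-0.0382,0,0,0,0],[0.087,-0.037,-0.0382,0,0,0,0],[0.087,0,0,0,0,0,10.2],[0.087,0,0,0,0,0,10.2],[0.087,0,0,0,0,0,10.2],[0.087,0,0,0,0,0,10.2],[0.087,0,0,0,0,0,10.2],[0.087,0,0,0,0,0,10.2],[0.087,0,0,0,0,0,10.2],[0.087,0,0,0,0,0,10.2]]'
python3 -m handwheel '[[0.087,0,0,0,0,0,10.2],[0.087,0,0,0,0,0,10.2],[0.087,0,0,0,0,0,10.2],[0.087,0,0,0,0,0,10.2],[0.087,0,0,0,0,0,10.2],[0.087,0,0,0,0,0,10.2],[0.087,0,0,0,0,0,10.2],[0.087,0,0,0,0,0,10.2],[0.087,0,0,0,0,0,0]]'
```

```text
time: 1.6
position: [0.4834, -0.0178, 0.2411]
tool_rot: [0.686, 3.066, 0.001]
ft_force: [0.8, -0.0, 0.3]
grip_width: 0.999
grip_force: 0.0
time: 3.1
position: [0.5517, -0.2173, 0.2408]
tool_rot: [-2.528, -1.864, 0.001]
ft_force: [0.4, 0.4, 0.1]
grip_width: 0.998
grip_force: 0.0
time: 4.22
position: [0.5518, -0.2173, 0.2408]
tool_rot: [3.133, -0.228, -0.001]
ft_force: [-0.5, 1.1, 0.0]
grip_width: 0.995
grip_force: 0.0
```

```bash
python3 - <<'E'
from h import *
c=ctrl.camera_info("wrist");im,d=ctrl.get_image("wrist");print(c)
cv2.imwrite("pics/w1.png",im);np.save("pics/w1.npy",d)
K=c["intrinsics"];v,u=np.mgrid[:480,:640]
x=(u-K[0,2])/K[0,0];y=(v-K[1,2])/K[1,1];r=np.hypot(x,y)+1e-9;t=np.tan(r)/r
P=(np.stack([x*t*d,y*t*d,d],-1)-c["t"])@c["R"]
np.save("pics/w1P.npy",P)
near=(np.hypot(P[...,0]-.5515,P[...,1]+.218)<.06)&(d>0)
for lo,hi in((.015,.025),(.035,.05),(.062,.075)):
    k=near&(P[...,2]>lo)&(P[...,2]<hi);m=P[k]
    if len(m)<5:print(lo,len(m));continue
    rr=cv2.minAreaRect((m[:,:2]*1000).astype(np.float32));print(lo,len(m),((m.min(0)+m.max(0))/2).round(4),m.mean(0).round(4),rr)
vs,us=np.where(near);print(us.min(),us.max(),vs.min(),vs.max())
cv2.imwrite("pics/w1c.png",cv2.resize(im[vs.min():vs.max(),us.min():us.max()],(600,600),interpolation=3))
E
```

```text
{'intrinsics': array([[371.64829954,   0.        , 319.7059967 ],
       [  0.        , 371.64829954, 237.45662173],
       [  0.        ,   0.        ,   1.        ]]), 'R': array([[-0.14533324, -0.98937959,  0.00250738],
       [-0.94769526,  0.13993709,  0.28686461],
       [-0.28416886,  0.03931473, -0.95796785]]), 't': array([-0.13538371,  0.51809403,  0.55615268])}
0.015 1560 [ 0.5529 -0.2194  0.02  ] [ 0.5576 -0.2204  0.019 ] ((553.1334228515625, -219.05126953125), (66.53311920166016, 67.32391357421875), 36.437747955322266)
0.035 876 [ 0.5539 -0.2199  0.0425] [ 0.5551 -0.2195  0.0423] ((554.0256958007812, -219.95742797851562), (39.24353790283203, 38.64323806762695), 83.00110626220703)
0.062 541 [ 0.553  -0.2194  0.0666] [ 0.5539 -0.2194  0.0689] ((553.0922241210938, -219.5177001953125), (11.493492126464844, 35.49799346923828), 81.54561614990234)
61 573 148 479
```

View pics/w1c.png

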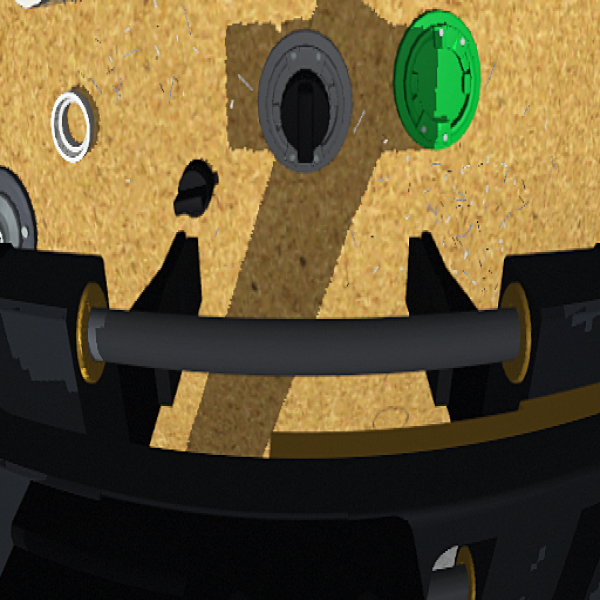

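The wrist crop shows the cap in the keeper at crop (305,100), with the fin lined up with the tool. From this view the cap is at (0.553, -0.2195), with the fin yaw at -0.148. Next I'll get the keeper yaw from its tabs, then descend.

```bash
python3 - <<'E'
from h import *
P=np.load("pics/w1P.npy")
T=cloud(np.load("pics/top0.npy"),ctrl.camera_info("top"))
for n,Q,c in(("w",P,(.553,-.2193)),("t",T,(.5516,-.218))):
    x=Q[...,0]-c[0];y=Q[...,1]-c[1];r=np.hypot(x,y);k=(r>.0225)&(r<.0265)
    a=np.degrees(np.arctan2(y,x))
    print(n)
    for b in range(-180,180,15):
        m=k&(a>=b)&(a<b+15);print(b,m.sum(),np.round(np.median(Q[...,2][m])*1000,1) if m.sum() else "",end=" | ")
E
python3 -m handwheel '[[0.05,0.0009,0.0016,0.03,0,0,0],[0.05,0,0,0.05,0,0,0],[0.05,0,0,0.05,0,0,0],[0.05,0,0,0.03,0,0,0],[0.05,0,0,0.0178,0,0,0],[0.05,0,0,0,0,0,0]]'
```

```text
w
-180 6 21.9 | -165 7 21.4 | -150 3 9.9 | -135 12 10.3 | -120 22 10.1 | -105 20 16.1 | -90 25 17.1 | -75 188 335.0 | -60 198 335.0 | -45 1124 329.3 | -30 3201 336.3 | -15 2906 336.7 | 0 3134 336.0 | 15 526 333.8 | 30 23 10.2 | 45 23 10.2 | 60 26 10.4 | 75 30 15.1 | 90 25 17.0 | 105 18 16.0 | 120 10 17.0 | 135 10 21.5 | 150 3 20.7 | 165 0  | t
-180 6 21.9 | -165 4 19.2 | -150 8 11.8 | -135 6 10.4 | -120 4 11.0 | -105 4 13.5 | -90 3 15.8 | -75 0  | -60 0  | -45 0  | -30 0  | -15 5 20.3 | 0 6 21.3 | 15 9 12.9 | 30 7 9.8 | 45 6 10.2 | 60 6 10.4 | 75 6 16.5 | 90 5 16.8 | 105 8 16.3 | 120 8 16.3 | 135 8 21.0 | 150 7 21.9 | 165 8 21.5 | time: 5.03
position: [0.5522, -0.219, 0.0628]
tool_rot: [-3.133, 0.23, 0.003]
ft_force: [-0.1, -0.6, 1.7]
grip_width: 0.579
grip_force: 0.0
```

```bash
python3 -m handwheel '[[0,0,0,0,0,0,0],[0,0,0,0,0,0,0],[0,0,0,0,0,0,0],[0,0,0,0,0,0,0],[0,0,0,0,0,0,0],[0,0,0,0,0,0,0]]' 40
python3 -m handwheel '[[0,0,0,0,0,0,-6],[0,0,0,0,0,0,-6],[0,0,0,0,0,0,-6]]'
python3 - <<'E'
from h import *
s=ctrl.get_state();print(s["torque"],s["ft_force"],s["tool_rot"])
E
```

```text
time: 5.78
position: [0.5528, -0.219, 0.0636]
tool_rot: [-3.133, 0.231, -0.0]
ft_force: [0.1, -0.1, 2.0]
grip_width: 0.132
grip_force: 40.0
time: 6.15
position: [0.5527, -0.2194, 0.0636]
tool_rot: [3.13, 0.267, 0.0]
ft_force: [0.1, -0.2, 0.8]
grip_width: 0.137
grip_force: 40.0
[-0.08989099  0.17124208 -0.03019661] [ 0.08164734 -0.20519728  0.82942212] [3.12992338e+00 2.66607637e-01 1.70533877e-04]
```

```bash
python3 -m handwheel '[[0,0,0,0,0,0,-6.5],[0,0,0,0,0,0,-6.5],[0,0,0,0,0,0,-6.5],[0,0,0,0,0,0,-6.5],[0,0,0,0,0,0,-6.5],[0,0,0,0,0,0,-6.5],[0,0,0,0,0,0,0]]'
python3 -m handwheel '[[0,0,0,-0.002,0,0,0],[0,0,0,-0.003,0,0,0],[0,0,0,0,0,0,0]]'
python3 - <<'E'
from h import *
s=ctrl.get_state();print(s["torque"],s["ft_force"],s["joint_positions"])
E
```

```text
time: 7.02
position: [0.5526, -0.2195, 0.0636]
tool_rot: [2.865, 1.289, 0.0]
ft_force: [0.1, -0.2, 0.8]
grip_width: 0.136
grip_force: 40.0
time: 7.4
position: [0.5528, -0.2192, 0.0687]
tool_rot: [2.864, 1.291, 0.0]
ft_force: [-0.0, 0.2, -0.9]
grip_width: 0.13
grip_force: 40.0
[-0.04064321  0.10192965  0.04163487] [-0.01956589  0.17011327 -0.90692393] [-0.32107773  0.44398003  0.80359458  1.80558917 -0.36520134  1.04692417
 -0.10349763]
```

```bash
python3 -m handwheel '[[0,0,0,-0.02,0,0,0],[0,0,0,-0.03,0,0,0],[0,0,0,-0.04,0,0,0],[0,0.026,-0.0425,0,0,0,0],[0,0.026,-0.0425,0,0,0,0],[0,0.026,-0.0425,0,0,0,0],[0,0.026,-0.0425,0,0,0,0],[0,0.026,-0.0425,0,0,0,0],[0,0.026,-0.0425,0,0,0,0],[0,0,0,0,0,0,0],[0,0,0,0,0,0,0]]'
cat > w.py <<'E'
from h import *
import sys
s=ctrl.get_state();c=ctrl.camera_info("wrist");im,d=ctrl.get_image("wrist")
cv2.imwrite(f"pics/{sys.argv[1]}.png",im);print(s["position"],s["tool_rot"])
K=c["intrinsics"];v,u=np.mgrid[:480,:640]
x=(u-K[0,2])/K[0,0];y=(v-K[1,2])/K[1,1];r=np.hypot(x,y)+1e-9;t=np.tan(r)/r
P=(np.stack([x*t*d,y*t*d,d],-1)-c["t"])@c["R"]
np.save(f"pics/{sys.argv[1]}P.npy",P)
near=(np.hypot(P[...,0]-.518,P[...,1]-.127)<.05)&(d>0)
for lo,hi in((.004,.015),(.038,.051),(.054,.061),(.062,.073)):
    m=P[near&(P[...,2]>lo)&(P[...,2]<hi)]
    if len(m)<5:print(lo,len(m));continue
    ctr,rad=cv2.minEnclosingCircle((m[:,:2]*1000).astype(np.float32))
    print(lo,len(m),((m.min(0)+m.max(0))/2).round(4),np.ptp(m,axis=0).round(4),m.mean(0).round(4),np.round(ctr,1),round(rad,1))
E
python3 w.py w2
```

```text
time: 8.78
position: [0.4652, 0.0657, 0.1593]
tool_rot: [2.864, 1.29, 0.002]
ft_force: [-0.7, -0.2, -0.8]
grip_width: 0.134
grip_force: 40.0
[0.46522191 0.06572861 0.15931176] [2.86405024e+00 1.29036322e+00 1.53792648e-03]
0.004 4866 [0.519  0.1267 0.0098] [0.0881 0.0873 0.0103] [0.519  0.1267 0.0092] [519.1 126.9] 44.2
0.038 3875 [0.5192 0.127  0.0452] [0.0534 0.0532 0.0109] [0.5191 0.127  0.0451] [519.2 127.1] 27.0
0.054 67 [0.5188 0.1267 0.0596] [0.0232 0.0233 0.0028] [0.5185 0.126  0.0602] [518.9 126.8] 11.8
0.062 492 [0.5191 0.1263 0.0662] [0.0218 0.0214 0.0085] [0.5191 0.1268 0.0655] [519.1 126.5] 10.9
```

View pics/w2.png

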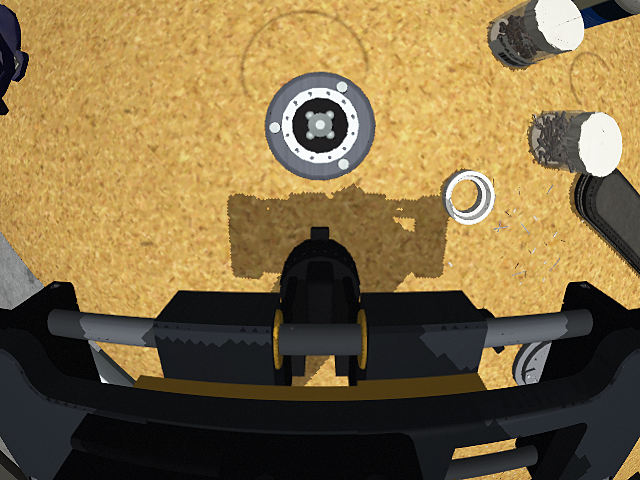

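```bash
python3 - <<'E'
from h import *
P=np.load("pics/w2P.npy");th=2*np.arctan2(1.29036,2.86405);p=np.array([.46522,.06573])
x=np.array([np.cos(th),np.sin(th)]);y=np.array([np.sin(th),-np.cos(th)])
e=P[...,:2]-p;a=e@x;b=e@y;z=P[...,2]
for lo,hi in((.103,.114),(.114,.13),(.13,.143)):
    m=(np.hypot(a,b)<.035)&(z>lo)&(z<hi);print(lo,m.sum(),"x max",a[m].max().round(4),"y",b[m].min().round(4),b[m].max().round(4),"z",z[m].min().round(4))
    m&=(a>.0215);
    if m.sum():print("  lug y",b[m].min().round(4),b[m].max().round(4))
D=np.array([.5188,.1267])-p;print(D@x,D@y,th)
E
```

```text
0.103 391 x max 0.0266 y -0.019 0.0185 z 0.1063
  lug y -0.0055 0.0043
0.114 663 x max 0.0212 y -0.0209 0.0198 z 0.114
0.13 1500 x max 0.021 y -0.0209 0.0198 z 0.13
0.0811670433153743 -0.0002614946273890584 0.8466005248015834
```

```bash
python3 -m handwheel '[[0,0.0404,0,0,0,0,0],[0,0.0404,0,0,0,0,0],[0,0,0,0,0,0,0],[0,0,0,0,0,0,0]]' 50
python3 -m handwheel '[[0,0,0,0.012,0,0,0],[0,0,0,0.012,0,0,0],[0,0,0,0.01,0,0,0],[0,0,0,0.009,0,0,0],[0,0,0,0,0,0,0]]'
```

```text
time: 9.32
position: [0.5184, 0.125, 0.1583]
tool_rot: [2.865, 1.287, -0.002]
ft_force: [0.4, -0.2, -0.9]
grip_width: 0.133
grip_force: 50.0
time: 9.95
position: [0.5177, 0.1269, 0.1146]
tool_rot: [2.864, 1.291, -0.003]
ft_force: [-0.9, 0.0, -1.4]
grip_width: 0.132
grip_force: 50.0
```

```bash
python3 -m handwheel '[[0,0,0,0,0,0,0]]'; python3 -m handwheel '[[0,0,0,0.0015,0,0,0],[0,0,0,0,0,0,0]]';python3 w.py w3
```

```text
time: 10.07
position: [0.5186, 0.1271, 0.1157]
tool_rot: [2.864, 1.291, 0.001]
ft_force: [-0.1, 0.1, -0.5]
grip_width: 0.134
grip_force: 50.0
time: 10.32
position: [0.5184, 0.1272, 0.1141]
tool_rot: [-2.864, -1.291, -0.001]
ft_force: [0.4, 0.2, -0.3]
grip_width: 0.135
grip_force: 50.0
[0.51840438 0.12717502 0.11412884] [-2.86375348e+00 -1.29145997e+00 -5.72964299e-04]
0.004 5518 [0.5192 0.1269 0.0096] [0.0874 0.0877 0.0109] [0.5302 0.1395 0.0096] [519.2 127.1] 44.1
0.038 1918 [0.5202 0.1284 0.0445] [0.052  0.0515 0.0112] [0.5292 0.136  0.0432] [519.6 127.4] 27.1
0.054 0
0.062 549 [0.5243 0.1359 0.0675] [0.0296 0.0293 0.011 ] [0.5309 0.1424 0.0672] [523.7 133.9] 18.9
```

```bash
python3 -m handwheel '[[0,0,0.0008,0.001,0,0,0],[0,0,0,0.001,0,0,0],[0,0,0,0.001,0,0,0],[0,0,0,0,0,0,0]]'; python3 -m handwheel '[[0,0,0,0.001,0,0,0],[0,0,0,0.001,0,0,0]]';python3 -m handwheel '[[0,0,0,0.001,0,0,0],[0,0,0,0.001,0,0,0]]'
```

```text
time: 10.88
position: [0.5194, 0.1266, 0.1113]
tool_rot: [2.864, 1.291, 0.001]
ft_force: [0.3, -0.2, 0.9]
grip_width: 0.131
grip_force: 50.0
time: 11.12
position: [0.5199, 0.1268, 0.1105]
tool_rot: [-2.864, -1.291, -0.003]
ft_force: [-0.7, -1.1, 11.2]
grip_width: 0.136
grip_force: 50.0
time: 11.38
position: [0.52, 0.1268, 0.1086]
tool_rot: [-2.864, -1.291, -0.004]
ft_force: [-1.3, -0.8, 8.0]
grip_width: 0.134
grip_force: 50.0
```

```bash
for i in 1; do :; done; python3 -m handwheel '[[0,0,0,0.001,0,0,0],[0,0,0,0.001,0,0,0]]'; python3 -m handwheel '[[0,0,0,0.001,0,0,0],[0,0,0,0.001,0,0,0]]';python3 -m handwheel '[[0,0,0,0.001,0,0,0],[0,0,0,0,0,0,0]]'
```

```text
time: 11.62
position: [0.5191, 0.1266, 0.1049]
tool_rot: [2.864, 1.291, 0.001]
ft_force: [0.6, 0.3, -4.1]
grip_width: 0.137
grip_force: 50.0
time: 11.88
position: [0.5186, 0.1266, 0.1022]
tool_rot: [2.864, 1.292, -0.001]
ft_force: [1.8, 0.6, -2.6]
grip_width: 0.133
grip_force: 50.0
time: 12.12
position: [0.5186, 0.1265, 0.1019]
tool_rot: [-2.864, -1.291, 0.001]
ft_force: [0.0, 0.7, -2.4]
grip_width: 0.137
grip_force: 50.0
```

Clicked: the push peaked, and then the balls drew the cap down. Now I'll press onto the seal.

```bash
python3 -m handwheel '[[0,0,0,0.001,0,0,0],[0,0,0,0.001,0,0,0],[0,0,0,0,0,0,0]]'; python3 -m handwheel '[[0,0,0,0.001,0,0,0],[0,0,0,0,0,0,0]]'
```

```text
time: 12.5
position: [0.5189, 0.1265, 0.1003]
tool_rot: [-2.864, -1.291, 0.0]
ft_force: [-1.6, -0.2, 3.5]
grip_width: 0.136
grip_force: 50.0
time: 12.75
position: [0.5189, 0.1266, 0.0993]
tool_rot: [-2.864, -1.291, 0.0]
ft_force: [-2.8, -1.0, 4.8]
grip_width: 0.134
grip_force: 50.0
```

```bash
python3 -m handwheel '[[0,0,0,0.001,0,0,0],[0,0,0,0,0,0,0],[0,0,0,0,0,0,0]]'; python3 -m handwheel '[[0,0,0,0.0007,0,0,0],[0,0,0,0,0,0,0],[0,0,0,0,0,0,0]]'
python3 - <<'E'
from h import *
s=ctrl.get_state();print(s["torque"],s["ft_force"],s["joint_positions"])
E
```

```text
time: 13.12
position: [0.5189, 0.1266, 0.0986]
tool_rot: [-2.864, -1.291, 0.0]
ft_force: [-3.2, -1.0, 8.5]
grip_width: 0.134
grip_force: 50.0
time: 13.5
position: [0.519, 0.1266, 0.0981]
tool_rot: [-2.863, -1.291, 0.0]
ft_force: [-3.1, -1.3, 8.9]
grip_width: 0.136
grip_force: 50.0
[-0.36018102  1.01881313 -0.04444572] [-3.11533198 -1.25173783  8.85240438] [-0.88768043  0.22639916  0.66986071  1.926494   -0.16274427  1.04239999
 -0.87134594]
```

```bash
python3 -m handwheel '[[0,-0.0006,-0.0003,0.0002,0,0,0],[0,0,0,0,0,0,0],[0,0,0,0,0,0,0]]'
python3 - <<'E'
from h import *
s=ctrl.get_state();print(s["torque"],s["ft_force"])
c=ctrl.camera_info("wrist");im,_=ctrl.get_image("wrist");im2,_=ctrl.get_image("scene")
cv2.imwrite("pics/end.png",np.hstack([cv2.resize(im[100:400,160:480],(400,375)),cv2.resize(im2[150:270,180:308],(400,375),interpolation=3)]))
E
```

```text
time: 13.88
position: [0.5188, 0.1265, 0.0981]
tool_rot: [-2.863, -1.291, -0.002]
ft_force: [-2.8, -1.0, 8.8]
grip_width: 0.132
grip_force: 50.0
[-0.31341658  0.81167898  0.00564037] [-2.76849211 -0.97076214  8.83840197]
```

View pics/end.png

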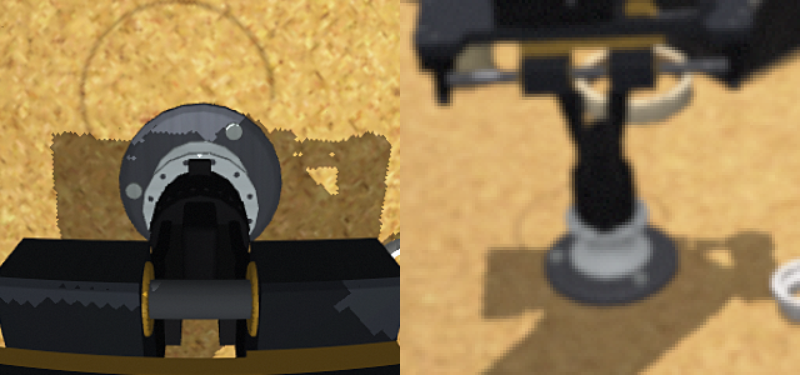

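The wrist crop shows the cap over the hub with its lug at (200,165). The scene crop shows it down on the flange at (605,210). I'll ease off the side load, add a little push and check that it holds.

```bash
python3 -m handwheel '[[0,-0.0008,-0.0005,0.0003,0,0,0],[0,0,0,0,0,0,0],[0,0,0,0,0,0,0],[0,0,0,0,0,0,0]]'; python3 -m handwheel '[[0,0,0,0,0,0,0],[0,0,0,0,0,0,0]]'
```

```text
time: 14.48
position: [0.5187, 0.1265, 0.0982]
tool_rot: [-2.864, -1.291, -0.005]
ft_force: [-1.3, -0.6, 8.8]
grip_width: 0.132
grip_force: 50.0
time: 14.72
position: [0.5187, 0.1265, 0.0981]
tool_rot: [-2.864, -1.291, -0.005]
ft_force: [-2.6, -0.5, 8.7]
grip_width: 0.133
grip_force: 50.0
```

```bash
python3 -m handwheel '[[0,0,0,0.0006,0,0,0],[0,0,0,0,0,0,0],[0,0,0,0,0,0,0],[0,0,0,0,0,0,0]]'
```

```text
time: 15.22
position: [0.5187, 0.1265, 0.0977]
tool_rot: [-2.864, -1.291, -0.005]
ft_force: [-1.6, 0.2, 9.9]
grip_width: 0.132
grip_force: 50.0
```

```bash
python3 -c "
from bench import ctrl
print(ctrl.get_state()['ft_force']);print(ctrl.close_job())"
```

```text
[-1.55142566  0.22877597  9.94094991]
the job is handed in; nothing more can be done
None
```

The job is handed in at 15.2 s: the cap was turned free, lifted out and clicked onto the hub, and it is still gripped and pressed onto the seal with about 10 N; the pass/fail result was not shown.

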